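# Shut the service flap and lock its quarter-turn stud with the slot key

### The job

Shut the open service flap on top of the power unit. Then take the slot key from the wooden tool block, feel its blade into the slot of the flap's quarter-turn stud, press the stud in and turn it clockwise until its cross bar drops into the catch and holds the stud down, with a light hand, never more than 25 N between key and unit. Put the key back fully down and upright in its hole in the block, and leave the heatsink, the terminal block and the capacitor where they are.

Things in the scene. Friction and masses are not known exactly. Their poses are not given: they have to be found in the camera images.
- case: Power unit: flat grey box with a black front, fixed on the bench. Origin at the centre of its underside; x to its back, y to its left, z up (yaw within 0.2 rad). 186 mm in x, 238 mm in y, flat top 62 mm up, with a service opening 116 x 104 mm under the flap. It carries flap, stud and catch.
- flap_hinge (a point): Middle of the flap's hinge axis, on the unit's top right; axes as the unit's, the hinge axis along x. The grey sheet flap is 3.5 mm thick, centred on the axis, reaches 115 mm from it (to the left when shut) and 64 mm either way along it.
- flap (a joint): Angle of the flap, rad: 0 shut, flat on the top, a firm stop; starts at 0.75 to 1.15, its left edge raised. Its hinge is stiff (0.28 N m, about 3 N near the free edge) and stays where it is left: push it down on its outer face beside the stud near the free edge, following its arc.
- stud_top (a point): Point of the flap on the stud's axis, 88 mm from the hinge axis, half way along it, level with the head's top when the stud is up (8.5 mm over the flap's face). Fixed to the flap: it does not turn or sink with the stud. z out of the flap (up when shut), x points at the hinge. Stud head: steel, 28 mm across, with a closed slot through its middle 21 mm long, 4.8 mm wide, 4.5 mm deep.
- stud (a joint): How far the stud is pressed in, m; 0 is up. A spring pushes it out with 4.2 N when up and 0.6 N more per mm; not caught, it springs back to 0. Its turn is not measured: the slot starts anywhere from 0.45 rad anticlockwise to 0.55 rad clockwise (from above) of stud_top's x and takes 0.04 N m to turn. The blade has 0.09 rad of play either way. A cross bar lies along the slot.
- catch_axis (a point): Point on the axis of the steel catch below the shut flap. The catch's height was set by hand and is not measured: the cross bar must go 6.8 to 12 mm down to pass under its square hump (slot 0.70 to 1.54 rad clockwise of stud_top's x) and lands on a hard floor 0.6 mm deeper, where force rises steeply. Past 1.54 rad it can rise 5.8 mm into the notch, which holds it; end stop at 1.70 rad.
- key: Slot key, 90 mm long, 0.1 kg, standing loose in the tool block. Origin at the middle of the blade's tip, z up to the grip, x along the blade's width. Blade 18 mm wide, 3.2 mm thick (2.6 at the tip), 14 mm long; collar 28 mm across, underside 40 mm above the tip; black square grip 24 x 24 mm, faces along x and y, 44 to 90 mm above the tip. Any two faces may be gripped.
- block_hole (a point): Middle of the mouth of the key's hole in the fixed wooden tool block, 22 mm across, z up, x and y along the block's sides. The key hangs in it by its collar, tip 40 mm below. Block 60 mm in x, 136 mm in y, 46 mm high: 32 mm to the -y side of this point, 104 mm to the +y side; driver bits stand 15 mm out of it from 54 mm to the +y side.
- heatsink: Loose black finned heatsink, 27 x 42 x 35 mm, on the bench to the right of the unit; origin at the centre of its underside. To be left alone.
- terminals: Loose green terminal block, 16 x 46 x 16 mm, on the bench to the right of the unit; origin at the centre of its underside. To be left alone.
- capacitor: Loose upright can capacitor, 25 mm across, 42 mm high, behind the tool block; origin at the centre of its underside. To be left alone.
Things that resemble listed ones, but are neither listed nor needed, are in the scene too. There is more than one size of the key; the one meant has the size given above.

How it is judged:
By the outcome, as a careful person would: the job done as asked, in the order asked, and still so for the second after the job is handed in, with the robot touching nothing.
It also fails if it takes over 72 s, if anything falls off the work surface, if the arm or the gripper's body presses on something with over 40 N, if the wrist force passes 120 N, or if a joint passes its speed limit or range.

### The arm

A 6-joint arm with a two-finger parallel gripper is mounted at the origin on a cart in front of the work surface, level with it; the furniture and walls round the work are solid. World frame = base frame: x ahead of the robot, y to its left, z up, the work surface at z = 0. Lengths are in m, angles in rad, forces in N, time in s.
With the tool pointing down it reaches from about 0.3 to 0.95 m from the base axis. Payload 3.1 kg.
Tool frame: the origin (TCP) lies midway between the tips of the shut fingers; the grasp point (between the pads) lies 19 mm behind it; z points along the fingers, y is the line along which they close (so a half turn about z gives the same grasp; the last joint's range is limited). The gripper opens to 85 mm and grips with 20 to 120 N. Pads are 22 mm wide; open, the fingers measure 114 mm over their backs; the gripper's body (76 mm by 85 mm) begins 54 mm behind the grasp point. The pads swing forward as they close: fully open they stand 13 mm farther back than shut.
Start: joints at [-1.232, 0.308, 1.634, -0, 1.2, -0.07], TCP at [0.248, -0.574, 0.231] pointing down, gripper open.
Joint ranges: [-3.06, 3.06], [-0.79, 1.96], [0.05, 2.63], [-1.19, 4.34], [0.05, 2.64], [-2.94, 2.94]. Speed limits (rad/s): [2.79, 2.79, 3.14, 3.14, 3.14, 3.14].

### API

Orientations are given as a 3x3 rotation matrix whose columns are the frame's x, y, z axes.
In Python, from rig import * gives the robot as it stands. The module is installed in compiled form; this text tells all that it offers.
- The arm moves only by the tool servo_tool, never from a script. Its argument "commands" is a list of rows, each a list of 3 entries, a list of its own where there are three numbers: the opening, from 0 (shut) to 1 (fully open), then the shift along the tool's x, y, z in m, then the turn about the tool's z in rad. A call has 1 to 10 rows; each row shifts and turns the commanded pose from where the row before left it, along the tool's axes as they then stand; what a row does not reach is not made up. A row lasts 1/10 s, in which the tool goes at most 50 mm and 8.59 degrees, less where a joint would pass 70% of its speed; a pose out of reach is approached as far as the arm can. A call is refused whole if a number of a shift passes 0.05 or a number of a turn 0.15, either way. A call with a gripper value outside its range is refused whole. The fingers move at their own pace and stop on an object; "force" is the grip in N (left out, the last holds). Time passes only in rows, so rows that do not move let the fingers close. It gives the time, the measured TCP pose, the force, the opening and the grip force at its end, in the units of the state.
- observe(): the state, without advancing time (a new reading comes with each control period).
- snapshot(name): name is "scene" or "top" or "wrist"; returns a dict with "color" (384x512x3 uint8, red, green, blue), "z_map" (384x512 float32, m along the optical axis (not along the pixel's ray), 0 where there is no reading), "fx", "fy", "cx", "cy" (pixels), "R" (3x3) and "t" (3): a world point X has camera coordinates R X + t; the wrist camera has in their place "tool_from_camera" (4x4, takes a point from camera to tool coordinates, whose origin is the TCP and whose axes are the flange's). Camera axes: x right, y down, z forward; pixel columns grow to the right and rows downward; lengths in m; the calibration is good to about 2 mm. A picture is of the moment at which its call begins: read the wrist's pose just before it.
- close_job(): hands the job in; it is judged then, once.
The state is a dict: "time": time; "joint_pos": joint angles; "dq": joint speeds; "joint_torque": joint torques, N m; "tcp_pos": TCP position; "orientation": TCP orientation; "force": force on the tool from outside, world axes, zero at the start; "moment": the same for the moment, N m; "finger_gap": finger opening in m; "grip_force": force on a finger pad.
Only numpy, scipy, OpenCV 4.12 (cv2) and the standard library are available. Lean on these libraries where they do the work, as an engineer would, in place of code of your own. Each camera call takes 0.05 s, during which the arm holds its last target. There are 200 camera calls.

## Working session

There is one attempt and no reset: what is moved stays moved. The work goes in short steps, Python scripts to look and compute and a tool call to move; the robot and the scene stay as the last step left them, time stands still between calls to the robot, and variables do not carry over. Pictures are saved under pics/ and viewed, at most 12 in all, crops included, and the job is handed in when it is done.

Besides the shell and the picture viewer there is one more tool, called after "Emit:" as name(argument=value, ...) on one line, values as JSON. servo_tool: Moves the arm, as the interface text tells. Its arguments: {"type":"object","properties":{"commands":{"type":"array"},"force":{"type":"number"}},"required":["commands"]}

```bash
mkdir -p pics
python3 - <<'E'
from rig import *
import numpy as np,cv2
o=observe();print(o['time'],o['tcp_pos'],o['orientation'],o['finger_gap'],o['force'])
for n in('scene','top'):
    s=snapshot(n);np.savez(f'{n}0.npz',**s);cv2.imwrite(f'pics/{n}0.png',s['color'][...,::-1])
    print(n,s['R'],s['t'],s['fx'])
E
```

```text
0.0 [ 0.2481101  -0.57272123  0.23002154] [[ 9.17594883e-01  3.97516037e-01 -7.93935530e-04]
 [ 3.97516801e-01 -9.17592217e-01  2.21729112e-03]
 [ 1.52899716e-04 -2.35017770e-03 -9.99997227e-01]] 0.08524549461051979 [-1.74117544 -0.10905063 -0.21224952]
scene [[-0.62907402 -0.77716172 -0.01689772]
 [-0.41756345  0.35617253 -0.83593175]
 [ 0.65567266 -0.51880708 -0.54857321]] [0.35794319 0.24446371 0.71735887] 422.1444871582251
top [[ 0.01397091 -0.9998364   0.01148825]
 [-0.98336115 -0.01582008 -0.18097122]
 [ 0.18112336 -0.00876877 -0.98342129]] [0.04083327 0.47065788 0.95987432] 424.5992928873924
```

View pics/scene0.png

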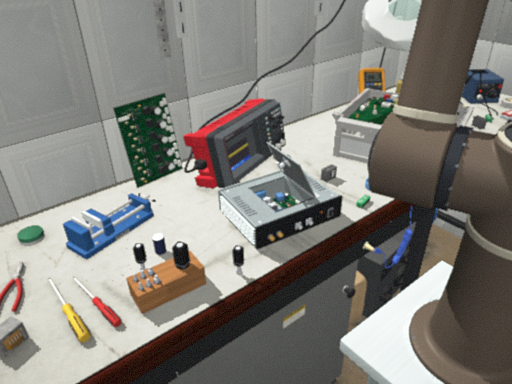

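View pics/top0.png

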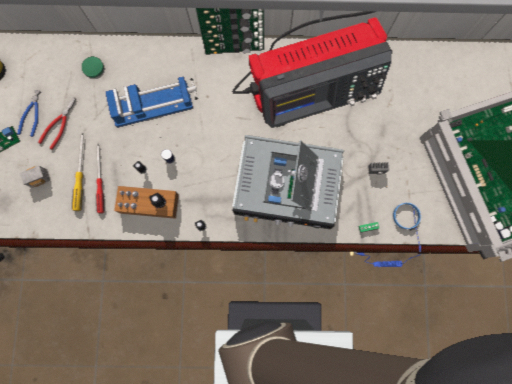

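The scene view shows the unit at about (285,205), and the block at (165,280) with a black-gripped key at (180,255). In the top view the unit is at (290,185), with its flap at (305,175) hinged on the right. The block is at (147,202) with a key at (157,200), and look-alike keys stand at (140,167) and (200,225).

```bash
cat > h.py <<'E'
import numpy as np,cv2
def cloud(s):
    z=s['z_map'];v,u=np.mgrid[:z.shape[0],:z.shape[1]]
    P=np.stack([(u-s['cx'])/s['fx']*z,(v-s['cy'])/s['fy']*z,z],-1)
    return P
def world(s): 
    return (cloud(s)-s['t'])@s['R']
def wworld(s,o):
    T=s['tool_from_camera'];P=cloud(s)@T[:3,:3].T+T[:3,3]
    return P@np.array(o['orientation']).T+np.array(o['tcp_pos'])
E
python3 - <<'E'
from h import *
s=dict(np.load('top0.npz'));W=world(s);ok=s['z_map']>0
def box(r,c,lo,hi):
    m=np.zeros(ok.shape,bool);m[r[0]:r[1],c[0]:c[1]]=1;m&=ok&(W[...,2]>lo)&(W[...,2]<hi)
    return W[m]
def rep(n,p):
    r=cv2.minAreaRect(p[:,:2].astype(np.float32)*1000);print(n,len(p),r,np.median(p[:,2]),p[:,2].max())
rep('case',box((125,235),(225,350),.054,.068))
rep('block',box((180,222),(108,185),.038,.052))
rep('keytop',box((180,222),(108,185),.075,.11))
rep('bits',box((180,222),(108,185),.055,.07))
for n,r,c in(('k2',(155,178),(130,150)),('k3',(212,235),(190,210)),('cap',(145,165),(158,178)),('hs',(158,178),(365,392)),('term',(218,240),(355,382))):
    p=box(r,c,.01,.15);rep(n,p)
f=box((125,235),(225,350),.068,.25);print(f[:,2].max(),len(f))
c=f.mean(0);u,S,V=np.linalg.svd(f-c);print(c,V,S)
t=f[np.argsort(-f[:,2])[:60]];print(t.mean(0),t.min(0),t.max(0))
S2=dict(np.load('scene0.npz'));W2=world(S2)
m=(W2[...,2]>.05)&(W2[...,2]<.12)&(S2['z_map']>0);m[:, :160]=0;m[:,200:]=0;m[:235]=0;m[285:]=0
p=W2[m];p=p[p[:,2]>.06];print('key scene',len(p),p.min(0),p.max(0),np.median(p,0))
E
```

```text
case 5311 ((514.2716674804688, -9.318603515625), (240.08966064453125, 221.2566680908203), 81.94831848144531) 0.06272091542542448 0.06798227916150072
block 1279 ((445.54888916015625, 328.35943603515625), (137.4810333251953, 60.60625076293945), 85.48029327392578) 0.046247148580420436 0.05197673070891592
keytop 138 ((442.73529052734375, 292.0716247558594), (24.442378997802734, 23.758516311645508), 23.57133674621582) 0.09558304230898208 0.09918317974954484
bits 68 ((446.4358825683594, 331.340576171875), (106.72296142578125, 33.55289077758789), 87.53173065185547) 0.05963465130692934 0.0690110193086607
k2 114 ((524.1166381835938, 343.45477294921875), (20.231616973876953, 20.21232032775879), 35.80765914916992) 0.06770177169861763 0.07507184782621813
k3 95 ((389.3916931152344, 194.86495971679688), (19.05949592590332, 19.130725860595703), 27.969013214111328) 0.06900640224099382 0.07292079983264342
cap 124 ((559.5575561523438, 284.5150146484375), (23.295162200927734, 23.867252349853516), 34.4209098815918) 0.040996698723804625 0.04692185480389875
hs 207 ((537.9960327148438, -228.75152587890625), (27.741994857788086, 42.25475311279297), 2.4788191318511963) 0.03190979596952541 0.0397972698384279
term 132 ((396.2323303222656, -204.24075317382812), (16.18618392944336, 46.12594985961914), 11.75161075592041) 0.014556957881266711 0.019339755815774084
0.17232470226002394 1337
[ 0.49097864 -0.03705867  0.12433621] [[-0.98723639  0.15916322 -0.00560103]
 [ 0.06812793  0.45384071  0.88847464]
 [-0.14395446 -0.87675292  0.45889153]] [1.42530384 1.31630839 0.45808328]
[ 0.49530574 -0.0145261   0.17012548] [ 0.43173752 -0.02512929  0.16910716] [ 0.5599984  -0.00433673  0.1723247 ]
key scene 317 [0.42528072 0.28091271 0.06030969] [0.45468679 0.31009198 0.09897446] [0.43412191 0.29970692 0.08440335]
```

Run:
```python
from h import *
for n in('top','scene'):
    s=dict(np.load(n+'0.npz'));W=world(s);ok=s['z_map']>0
    p=W[ok&(abs(W[...,0]-.5)<.12)&(abs(W[...,1]+.01)<.14)]
    f=p[(p[:,2]>.075)&(p[:,2]<.2)]
    best=0;rg=np.random.default_rng(0)
    for i in range(800):
        a=f[rg.choice(len(f),3,False)];nn=np.cross(a[1]-a[0],a[2]-a[0]);nn/=np.linalg.norm(nn)+1e-12
        k=abs((f-a[0])@nn)<.002
        if k.sum()>best:best=k.sum();K=k
    q=f[K];c=q.mean(0);nn=np.linalg.svd(q-c)[2][2];nn*=np.sign(nn[2])
    print(n,best,len(f),c,nn,'tilt',np.arccos(nn[2]),'yaw',np.degrees(np.arctan2(nn[0],-nn[1])))
    ax=np.cross(nn,[0,0,1]);ax/=np.linalg.norm(ax);ax*=np.sign(ax[0]);up=np.cross(nn,ax);up*=np.sign(up[2])
    a=(q-c)@ax;b=(q-c)@up;print('ax',ax,'ext',np.percentile(a,[.5,99.5]),'up',np.percentile(b,[.5,99.5]))
    e=c+ax*np.mean(np.percentile(a,[.5,99.5]));e=e+up*(.0645-e[2])/up[2];print('hinge est',e,'reach',np.percentile(b,99.8)-(e-c)@up)
    d=(f-c)@nn;st=f[(d>.005)&(d<.012)];print('stud',len(st),st.mean(0) if len(st) else '')
    t=p[(p[:,2]>.055)&(p[:,2]<.0665)]
    for yaw in(-8,-9):
        A=np.radians(yaw);X=t[:,0]*np.cos(A)+t[:,1]*np.sin(A);Y=-t[:,0]*np.sin(A)+t[:,1]*np.cos(A)
        print(yaw,np.percentile(X,[.3,1,99,99.7]),np.percentile(Y,[.3,1,99,99.7]))
```

```text
top 1065 1224 [ 0.49129709 -0.03716563  0.12663387] [-0.12175113 -0.88209994  0.45505643] tilt 1.0983607390825036 yaw -7.858550870556359
ax [ 0.99060863 -0.13672795 -0.        ] ext [-0.06344398  0.06659057] up [-0.05720522  0.05037222]
hinge est [ 0.48851415 -0.06883504  0.0645    ] reach 0.12041817726585799
stud 71 [ 0.49328604 -0.03408517  0.15050227]
-8 [0.40049143 0.40086959 0.58431563 0.58574135] [-0.05468351 -0.05229276  0.17739926  0.17981919]
-9 [0.39830587 0.3996276  0.58298578 0.58524028] [-0.045906   -0.04389507  0.18602848  0.18826802]
scene 597 697 [ 0.48233783 -0.02920423  0.12713753] [-0.12121128 -0.88707923  0.44541921] tilt 1.10915389748872 yaw -7.7807601662624535
ax [ 0.99079336 -0.13538287 -0.        ] ext [-0.0568251   0.07381543] up [-0.05727594  0.04712132]
hinge est [ 0.48653599 -0.06122936  0.0645    ] reach 0.11747864420152081
stud 11 [ 0.49146472 -0.02846621  0.15089863]
-8 [0.39730569 0.39771955 0.58144273 0.58368607] [-0.04967107 -0.04822443  0.18081593  0.18290369]
-9 [0.39492234 0.39555108 0.57971601 0.58208229] [-0.04185174 -0.04027731  0.18970371  0.19087596]
```

Emit:
servo_tool(commands=[[0, [0, 0, 0], 0.14], [0, [0, 0, 0], 0.14], [0, [0, 0, 0], 0.14], [0, [0, 0, 0], 0.125], [0, [0.011, -0.045, 0], 0], [0, [0.011, -0.045, 0], 0], [0, [0.011, -0.045, 0], 0], [0, [0.011, -0.045, 0], 0], [0, [0.011, -0.045, 0], 0], [0, [0.011, -0.045, 0], 0]], force=30)

```text
time: 1.1
tcp_pos: [0.3505, -0.313, 0.2309]
orientation: [[0.991, -0.136, -0.0], [-0.136, -0.991, 0.001], [-0.0, -0.001, -1.0]]
force: [1.1, 0.8, 0.0]
finger_gap: -0.0
grip_force: 0.0
```

Emit:
servo_tool(commands=[[0, [0.0097, -0.0386, 0.0094], 0], [0, [0.0097, -0.0386, 0.0094], 0], [0, [0.0097, -0.0386, 0.0094], 0], [0, [0.0097, -0.0386, 0.0094], 0], [0, [0.0097, -0.0386, 0.0094], 0], [0, [0.0097, -0.0386, 0.0094], 0], [0, [0.0097, -0.0386, 0.0094], 0], [0, [0, -0.008, 0], 0], [0, [0, -0.006, 0], 0], [0, [0, -0.006, 0], 0]])

```text
time: 2.1
tcp_pos: [0.4569, -0.0369, 0.1655]
orientation: [[0.991, -0.136, -0.0], [-0.136, -0.991, -0.0], [-0.0, 0.001, -1.0]]
force: [-0.5, -0.2, 0.2]
finger_gap: 0.0001
grip_force: 0.0
```

Emit:
servo_tool(commands=[[0, [0, -0.011, 0.006], 0], [0, [0, -0.011, 0.0065], 0], [0, [0, -0.0125, 0.01], 0], [0, [0, -0.011, 0.012], 0], [0, [0, -0.009, 0.0133], 0], [0, [0, -0.007, 0.0145], 0], [0, [0, -0.0045, 0.0153], 0], [0, [0, -0.002, 0.0106], 0], [0, [0, 0, 0.005], 0], [0, [0, 0, 0], 0]])

```text
time: 3.1
tcp_pos: [0.4646, 0.0309, 0.0707]
orientation: [[0.991, -0.136, -0.004], [-0.136, -0.991, 0.0], [-0.004, 0.0, -1.0]]
force: [0.4, 0.4, -0.5]
finger_gap: 0.0001
grip_force: 0.0
```

Emit:
servo_tool(commands=[[0, [0, 0, 0.0015], 0], [0, [0, 0, 0.0015], 0], [0, [0, 0, 0.001], 0], [0, [0, 0, 0], 0]])

```text
time: 3.5
tcp_pos: [0.4663, 0.0306, 0.0684]
orientation: [[0.991, -0.136, 0.0], [-0.136, -0.991, -0.0], [0.0, 0.0, -1.0]]
force: [0.8, -0.2, -0.1]
finger_gap: 0.0002
grip_force: 0.0
```

Run:
```python
from rig import *
from h import *
o=observe();print(o['tcp_pos'],o['force'])
s=snapshot('scene');W=world(s)
cv2.imwrite('pics/s1.png',cv2.resize(s['color'][130:290,150:390,::-1],None,fx=3,fy=3))
```

```text
[0.4663317  0.03056547 0.06839896] [ 0.77332131 -0.19401974 -0.09333585]
```

View pics/s1.png

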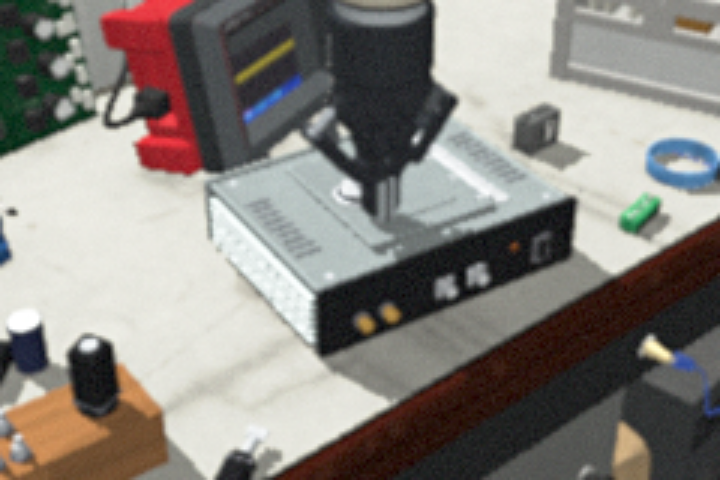

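Emit:
servo_tool(commands=[[0, [0, 0, 0.001], 0], [0, [0, 0, 0.001], 0], [0, [0, 0, 0.001], 0], [0, [0, 0, 0], 0]])

```text
time: 3.95
tcp_pos: [0.4667, 0.0306, 0.0666]
orientation: [[0.991, -0.136, -0.0], [-0.136, -0.991, -0.0], [-0.0, 0.0, -1.0]]
force: [-3.5, -0.1, 11.6]
finger_gap: -0.0001
grip_force: 5.6
```

Run:
```python
from rig import *
from h import *
o=observe();print(o['tcp_pos'],o['force'])
s=snapshot('top');a=np.load('top0.npz')
c=np.hstack([a['color'][140:260,100:300,::-1],s['color'][140:260,100:300,::-1]])
cv2.imwrite('pics/t1.png',cv2.resize(c,None,fx=2,fy=2))
W=world(s);m=(W[...,2]>.005)&(W[...,2]<.1)&(s['z_map']>0);m[:205]=0;m[245:]=0;m[:,:183]=0;m[:,225:]=0
p=W[m];print(len(p),p.min(0),p.max(0))
```

```text
[0.46671354 0.03059535 0.06662928] [-3.50520108 -0.08733513 11.60060277]
116 [0.35269149 0.17192433 0.00521108] [0.41112373 0.24108742 0.02466886]
```

View pics/t1.png

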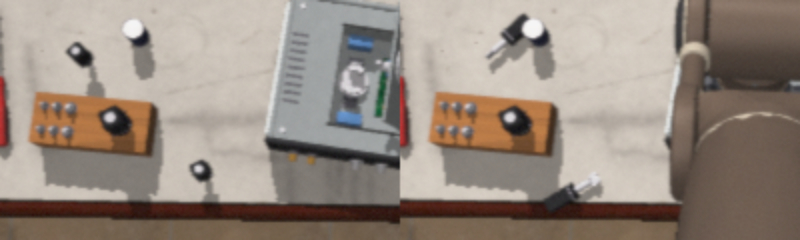

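The right half of this before/after top view shows that both look-alike keys have toppled by themselves: one lies at (515,35) beside the capacitor, the other at (570,190) near the edge. I won't touch either. The flap is firmly shut (11.6 N). Next I lift and look at the stud.

Emit:
servo_tool(commands=[[0, [0, 0, -0.01], 0], [0.3, [0, 0, -0.035], 0], [0.9, [0.0, 0, -0.045], 0], [0.9, [0, 0.0, -0.045], 0], [0.9, [0, 0, 0], 0], [0.9, [0, 0, 0], 0]])

```text
time: 4.6
tcp_pos: [0.4676, 0.0307, 0.202]
orientation: [[0.991, -0.136, 0.004], [-0.136, -0.991, -0.0], [0.004, -0.0, -1.0]]
force: [-0.4, 0.2, -0.3]
finger_gap: 0.0721
grip_force: 0.0
```

Run:
```python
from rig import *
from h import *
o=observe();print(o['tcp_pos'],o['force'])
s=snapshot('wrist');np.savez('w1.npz',**s);W=wworld(s,o);print(s['tool_from_camera'],s['fx'],s['cx'],s['cy'])
cv2.imwrite('pics/w1.png',s['color'][...,::-1])
T=s['tool_from_camera'];X=np.array([.4995,.021,.075]);c=np.array(o['orientation']).T@(X-o['tcp_pos']);c=T[:3,:3].T@(c-T[:3,3]);print('pix',c[:2]/c[2]*s['fx']+[s['cx'],s['cy']],c)
```

```text
[0.46759769 0.03066048 0.201997  ] [-0.43748393  0.1962896  -0.31911717]
[[-5.93834284e-04 -9.61059149e-01 -2.76342107e-01  7.06715911e-02]
 [ 9.99999817e-01 -5.38976618e-04 -2.74463296e-04 -3.07408115e-04]
 [ 1.14833527e-04 -2.76342220e-01  9.61059293e-01 -1.42439290e-01]
 [ 0.00000000e+00  0.00000000e+00  0.00000000e+00  1.00000000e+00]] 330.61009250503815 254.75458016154371 186.74142903400625
pix [261.69239492 140.52358313] [ 0.00565868 -0.0376966   0.26965504]
```

View pics/w1.png

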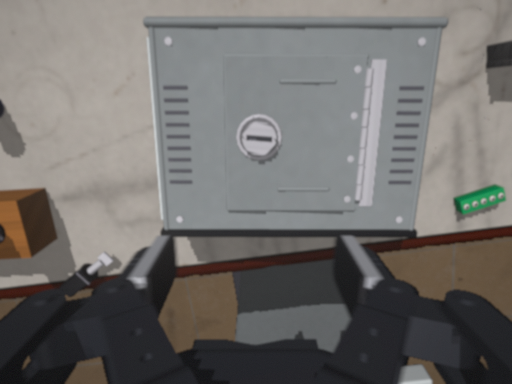

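The wrist view shows the flap shut and the stud head centred at about (259,138), with its slot nearly horizontal in the image.

Run:
```python
from h import *
s=dict(np.load('w1.npz'));z=s['z_map']
g=cv2.cvtColor(s['color'],cv2.COLOR_RGB2GRAY);c=g[120:157,240:280]
big=cv2.resize(c,None,fx=8,fy=8,interpolation=cv2.INTER_CUBIC)
_,b=cv2.threshold(big,95,255,cv2.THRESH_BINARY_INV)
n,l,st,ce=cv2.connectedComponentsWithStats(b)
for i in range(1,n):
    if st[i,4]<300: continue
    p=np.argwhere(l==i)[:,::-1].astype(np.float32);r=cv2.minAreaRect(p);m=p-p.mean(0);V=np.linalg.svd(m.T@m)[2][0]
    print(i,st[i],(ce[i]+.5)/8+[239.5,119.5],[x/8 for x in r[1]],'cw angle',np.degrees(np.arctan(V[1]/V[0])))
print(np.median(z[130:146,250:268]),c.min(),c.max())
# stud head circle -> world
o_p=np.array([.46759769,.03066048,.201997]);R=np.array([[.991,-.136,.004],[-.136,-.991,0],[.004,0,-1.]])
T=s['tool_from_camera']
for u,v in((259,138),):
    for Z in(.0751,):
        d=np.array([(u-s['cx'])/s['fx'],(v-s['cy'])/s['fy'],1]);d=R@T[:3,:3]@d;c0=R@T[:3,3]+o_p
        print(c0+d*(Z-c0[2])/d[2])
print(c[::2,::2])
```

```text
1 [  60  130  190   38 4415] [259.26012174 138.05695074] [23.737016677856445, 3.2138452529907227] cw angle 4.927048
4 [261 263  34  33 444] [274.48226351 154.71255631] [1.8301599025726318, 5.6429924964904785] cw angle -49.19507
0.27033526 67 189
[0.5018239 0.022909  0.0751   ]
[[136 145 175 185 163 136 120 123 127 122 120 119 118 128 149 171 176 151
  136 136]
 [144 174 182 148 120 126 147 168 171 163 157 151 145 137 125 133 169 175
  150 137]
 [168 182 149 118 126 158 180 187 187 185 182 176 167 156 135 121 134 170
  173 142]
 [179 157 116 120 151 179 187 187 187 187 188 188 186 181 173 159 132 139
  177 156]
 [177 131 113 140 173 182 183 183 183 183 183 185 185 185 185 184 166 132
  163 171]
 [158 112 133 170 183 183 183 182 181 183 182 182 182 181 181 181 179 151
  138 170]
 [141 124 167 184 186 185 186 185 185 185 184 184 183 183 183 183 183 170
  133 172]
 [131 145 182 172 162 165 169 172 175 178 179 180 181 182 183 183 184 179
  144 170]
 [124 140 178 142  90  92  97 102 110 113 120 126 132 137 145 150 172 181
  149 161]
 [125 148 171 136  78  86  84  83  74  68  67  70  71  72  75  82 152 167
  141 163]
 [136 156 179 161 145 149 142 140 127 114 105  99  94  88  83  84 156 164
  117 158]
 [146 143 182 183 183 183 184 182 181 178 173 173 170 167 162 155 174 176
  120 133]
 [166 134 175 183 183 184 184 184 184 184 184 184 185 185 184 184 185 162
  110 126]
 [176 145 156 181 182 181 182 182 183 182 183 183 183 182 184 184 167 115
  112 119]
 [169 168 141 170 184 184 183 183 183 183 182 181 181 182 181 167 118  99
  121 121]
 [150 176 167 150 167 180 185 187 187 188 187 185 186 185 172 124  98 113
  114 122]
 [136 150 176 163 116 130 153 169 179 184 187 187 187 176 133 104 112 112
   98 123]
 [138 135 148 165 123 108 124 141 148 157 165 168 160 131 110 114 111  97
   96 123]
 [138 137 131 128 139 128 113 109 108 107 112 118 116 115 114 107  97  93
  116 133]]
```

Emit:
servo_tool(commands=[[0.9, [-0.007, -0.0376, -0.004], 0], [0.9, [-0.007, -0.0376, -0.004], 0], [0.9, [-0.007, -0.0376, -0.004], 0], [0.9, [-0.007, -0.0376, -0.004], 0], [0.9, [-0.007, -0.0376, -0.004], 0], [0.9, [-0.007, -0.0376, -0.004], 0], [0.9, [0, 0, 0], -0.149], [0.9, [0, 0, 0], -0.149], [0.9, [0, 0, 0], -0.149], [0.9, [0, 0, 0], -0.149]])

```text
time: 5.65
tcp_pos: [0.4537, 0.2594, 0.2214]
orientation: [[0.893, 0.45, -0.005], [0.45, -0.893, -0.002], [-0.005, -0.0, -1.0]]
force: [0.9, 0.4, -0.4]
finger_gap: 0.0767
grip_force: 0.0
```

Emit:
servo_tool(commands=[[0.8, [0, 0, 0], -0.149], [0.7, [0, 0, 0], -0.149], [0.6, [0, 0, 0], -0.149], [0.6, [0, 0, 0], -0.149], [0.6, [0, 0, 0], -0.149], [0.6, [0, 0, 0], -0.149], [0.6, [0, 0, 0], -0.149], [0.6, [0, 0, 0], -0.149], [0.6, [0, 0, 0], -0.149], [0.6, [0, 0, 0], -0.149]])

```text
time: 6.65
tcp_pos: [0.4538, 0.2591, 0.2214]
orientation: [[-0.376, 0.927, -0.005], [0.927, 0.376, -0.002], [-0.0, -0.005, -1.0]]
force: [0.7, -0.4, -0.1]
finger_gap: 0.0512
grip_force: 0.0
```

Emit:
servo_tool(commands=[[0.6, [0, 0, 0], 0], [0.6, [0, 0, 0], 0], [0.6, [0, 0, 0], 0]])

```text
time: 6.95
tcp_pos: [0.4549, 0.2596, 0.2233]
orientation: [[-0.368, 0.93, -0.002], [0.93, 0.368, -0.001], [-0.0, -0.002, -1.0]]
force: [0.9, 0.2, 0.0]
finger_gap: 0.0512
grip_force: 0.0
```

Run:
```python
from rig import *
from h import *
o=observe();print(o['time'],o['tcp_pos'],o['orientation'],o['force'],o['joint_pos'])
s=snapshot('wrist');np.savez('w2.npz',**s);W=wworld(s,o)
cv2.imwrite('pics/w2.png',s['color'][...,::-1])
ok=s['z_map']>0
d=np.hypot(W[...,0]-.443,W[...,1]-.292)
for lo,hi in((.092,.1),(.043,.049)):
    p=W[ok&(W[...,2]>lo)&(W[...,2]<hi)&(d<(.04 if lo>.05 else .2))];print(len(p),cv2.minAreaRect(p[:,:2].astype(np.float32)*1000) if len(p) else 0,np.median(p[:,2]))
```

```text
6.95 [0.45485861 0.25962618 0.22326468] [[-3.67999432e-01  9.29824449e-01 -1.70663848e-03]
 [ 9.29826008e-01  3.67998587e-01 -7.96699819e-04]
 [-1.12750420e-04 -1.88006193e-03 -9.99998226e-01]] [0.89644459 0.15661111 0.0415846 ] [ 4.35509272e-01  1.22500253e-01  1.87694707e+00 -2.58023413e-06
  1.14402877e+00  5.86538942e-02]
805 ((443.24188232421875, 294.8124084472656), (23.18895721435547, 23.831064224243164), 22.21605110168457) 0.0955222970844439
8803 ((489.0519104003906, 254.08615112304688), (283.0362548828125, 157.43092346191406), 85.60431671142578) 0.04579673411974655
```

View pics/w2.png

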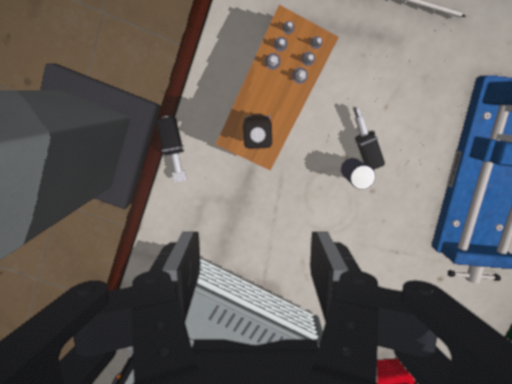

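The wrist view shows the key grip centred at (258,132) in the block; the nearest bits, at (273,60), are well clear of the fingers. The toppled decoy at (365,145) rests beside the capacitor at (358,173).

Emit:
servo_tool(commands=[[0.6, [0.0091, 0.0004, 0.02], 0], [0.6, [0.0091, 0.0004, 0.02], 0], [0.6, [0.0091, 0.0005, 0.02], 0], [0.6, [0.0091, 0.0005, 0.015], 0], [0.6, [0, 0, 0.005], 0], [0.6, [0, 0, 0.02], 0], [0.6, [0, 0, 0.025], 0], [0.6, [0, 0, 0.025], 0], [0.6, [0, 0, 0.014], 0], [0.6, [0, 0, 0.006], 0]])

```text
time: 8.0
tcp_pos: [0.443, 0.2938, 0.0531]
orientation: [[-0.37, 0.929, -0.002], [0.929, 0.37, -0.001], [-0.0, -0.002, -1.0]]
force: [-0.2, -0.4, -0.8]
finger_gap: 0.0511
grip_force: 0.0
```

Emit:
servo_tool(commands=[[0.5, [0, 0, 0], 0], [0.2, [0, 0, 0], 0], [0.1, [0, 0, 0], 0], [0, [0, 0, 0], 0], [0, [0, 0, 0], 0], [0, [0, 0, 0], 0]], force=80)

```text
time: 8.6
tcp_pos: [0.4448, 0.295, 0.0556]
orientation: [[-0.37, 0.929, 0.002], [0.929, 0.37, 0.001], [0.0, 0.003, -1.0]]
force: [0.3, -0.1, 5.5]
finger_gap: 0.0229
grip_force: 78.5
```

Emit:
servo_tool(commands=[[0, [0, 0, -0.01], 0], [0, [0, 0, -0.02], 0], [0, [0, 0, -0.03], 0], [0, [0, 0, -0.04], 0], [0, [0, 0, -0.04], 0], [0, [0, 0, 0], 0], [0, [0, 0, 0], 0]])

```text
time: 9.3
tcp_pos: [0.4438, 0.2946, 0.1955]
orientation: [[-0.37, 0.929, 0.002], [0.929, 0.37, 0.001], [0.0, 0.002, -1.0]]
force: [-1.1, 0.4, -0.7]
finger_gap: 0.0231
grip_force: 79.1
```

```bash
cat > key.py <<'E'
from rig import *
from h import *
def scene_key(o):
    s=snapshot('scene');W=world(s);R=np.array(o['orientation']);P=(W-o['tcp_pos'])@R
    ok=s['z_map']>0
    b=ok&(np.hypot(P[...,0],P[...,1])<.025)&(P[...,2]>.02)&(P[...,2]<.07)
    return s,P,b
E
python3 - <<'E'
from key import *
o=observe();print(o['time'],o['tcp_pos'],o['orientation'],o['force'],o['finger_gap'],o['joint_pos'])
s,P,b=scene_key(o)
p=P[b];print(len(p));
for lo in np.arange(0.0,.065,.005):
    q=P[(s['z_map']>0)&(np.hypot(P[...,0],P[...,1])<.03)&(P[...,2]>lo)&(P[...,2]<lo+.005)]
    if len(q):print(round(lo,3),len(q),q.min(0).round(4),q.max(0).round(4))
r,c=np.argwhere(b).mean(0).astype(int);print(r,c)
w=snapshot('wrist')
i=s['color'][max(r-50,0):r+50,max(c-60,0):c+60,::-1];j=w['color'][140:300,160:352,::-1]
cv2.imwrite('pics/k1.png',np.hstack([cv2.resize(i,(384,320),interpolation=2),cv2.resize(j,(384,320),interpolation=2)]))
E
```

```text
9.3 [0.44381959 0.29455865 0.19547102] [[-3.70060172e-01  9.29006210e-01  1.71214119e-03]
 [ 9.29007744e-01  3.70058964e-01  9.87181302e-04]
 [ 2.83504364e-04  1.95590891e-03 -9.99998047e-01]] [-1.14266653  0.42039621 -0.71797526] 0.023138752800811492 [5.04162142e-01 1.68594134e-01 1.88466509e+00 4.21101983e-05
 1.08635743e+00 1.25069039e-01]
92
0.0 27 [ 0.0038 -0.019   0.0002] [0.0148 0.0104 0.0047]
0.005 41 [-0.0041 -0.0147  0.0051] [0.0152 0.0088 0.0098]
0.01 1 [ 0.0138 -0.0027  0.0101] [ 0.0138 -0.0027  0.0101]
0.015 12 [-0.0003 -0.0067  0.0152] [0.0076 0.0002 0.0196]
0.02 12 [ 0.0005 -0.0066  0.0204] [0.0065 0.0018 0.0248]
0.025 14 [-0.0005 -0.0067  0.0252] [0.0074 0.0019 0.0299]
0.03 14 [-0.0011 -0.0061  0.03  ] [0.0072 0.0059 0.035 ]
0.035 19 [-0.0008 -0.0108  0.0351] [0.0051 0.0075 0.04  ]
0.04 18 [ 0.0008 -0.012   0.0412] [0.0041 0.007  0.0448]
0.045 14 [ 0.001  -0.0089  0.0452] [0.0036 0.0071 0.0498]
0.05 1 [-0.0009 -0.0047  0.0518] [-0.0009 -0.0047  0.0518]
217 174
```

View pics/k1.png

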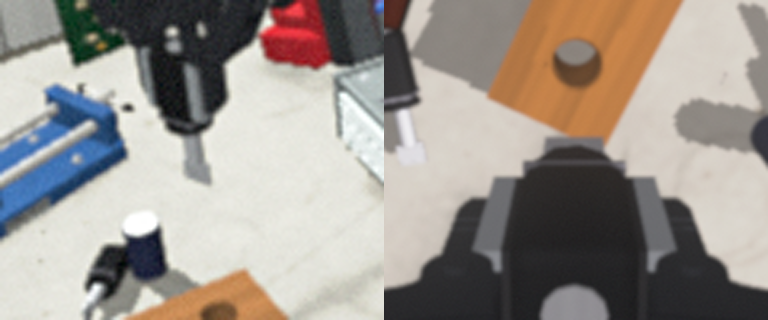

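The left half of the picture (scene crop) shows the key held, with its flat blade spanning tool y. In the right half (wrist crop) the blade tip peeks out at (575,145), centred on the tool axis, and the empty hole is at (577,63). Next I turn and go to a viewing position beside the stud.

Emit:
servo_tool(commands=[[0, [0, 0, 0], -0.138], [0, [0, 0, 0], -0.138], [0, [0, 0, 0], -0.138], [0, [0, 0, 0], -0.138], [0, [0, 0, 0], -0.138], [0, [0, 0, 0], -0.138], [0, [0, 0, 0], -0.139], [0, [-0.0225, -0.036, 0], 0], [0, [-0.0225, -0.036, 0], 0], [0, [-0.0225, -0.036, 0], 0]])

```text
time: 10.4
tcp_pos: [0.4837, 0.1726, 0.1918]
orientation: [[-0.975, 0.221, -0.005], [0.221, 0.975, -0.001], [0.004, -0.002, -1.0]]
force: [0.8, -0.4, -0.7]
finger_gap: 0.0234
grip_force: 79.0
```

Emit:
servo_tool(commands=[[0, [-0.0225, -0.036, 0.005], 0], [0, [-0.0225, -0.036, 0.008], 0], [0, [-0.0225, -0.036, 0.01], 0], [0, [-0.0225, -0.036, 0.01], 0], [0, [0, 0, 0], 0], [0, [0, 0, 0], 0], [0, [0, 0, 0], 0]])

```text
time: 11.1
tcp_pos: [0.5396, 0.0143, 0.1599]
orientation: [[-0.975, 0.223, -0.003], [0.223, 0.975, 0.001], [0.003, -0.0, -1.0]]
force: [-0.5, 0.5, -1.1]
finger_gap: 0.0235
grip_force: 79.0
```

```bash
cat > stud.py <<'E'
from rig import *
from h import *
o=observe();R=np.array(o['orientation']);p0=np.array(o['tcp_pos']);print(o['time'],p0,R.round(4).tolist(),o['force'],o['joint_pos'][5])
s=snapshot('wrist');np.savez('w3.npz',**s);T=s['tool_from_camera']
def ray(u,v,Z):
    d=R@T[:3,:3]@np.array([(u-s['cx'])/s['fx'],(v-s['cy'])/s['fy'],1]);c=R@T[:3,3]+p0
    return c+d*(Z-c[2])/d[2]
def pix(X):
    c=T[:3,:3].T@(R.T@(np.asarray(X)-p0)-T[:3,3]);return c[:2]/c[2]*s['fx']+[s['cx'],s['cy']]
E
python3 - <<'E'
from stud import *
u,v=pix([.5018,.0229,.0751]).round().astype(int);print(u,v)
a=40;c=s['color'][v-a:v+a,u-a:u+a];g=cv2.cvtColor(c,cv2.COLOR_RGB2GRAY)
big=cv2.resize(g,None,fx=6,fy=6,interpolation=cv2.INTER_CUBIC)
_,b=cv2.threshold(big,95,255,cv2.THRESH_BINARY_INV);n,l,st,ce=cv2.connectedComponentsWithStats(b)
for i in range(1,n):
    if 400<st[i,4]<12000:
        q=np.argwhere(l==i)[:,::-1].astype(np.float32);r=cv2.minAreaRect(q);C=cv2.boxPoints(r)
        f=lambda x:(np.array(x)+.5)/6-.5+[u-a,v-a]
        W=[ray(*f(k),.0751) for k in C];ctr=ray(*f(r[0]),.0751)
        L=[W[1]-W[0],W[2]-W[1]];L=max(L,key=np.linalg.norm)
        print(st[i,4],f(r[0]),'ctr',ctr,'tool',(R.T@(ctr-p0)).round(4),'len',np.linalg.norm(W[1]-W[0]),np.linalg.norm(W[2]-W[1]),'ang',np.degrees(np.arctan2(L[1],L[0])))
k=s['color'][180:260,215:295]
cv2.imwrite('pics/w3.png',np.hstack([cv2.resize(c,(400,400),interpolation=2),cv2.resize(k,(400,400),interpolation=2)])[...,::-1])
E
```

```text
11.1 [0.53963837 0.0143428  0.15994518] [[-0.9749, 0.2227, -0.0031], [0.2227, 0.9749, 0.0007], [0.0032, -0.0, -1.0]] [-0.48793811  0.51374573 -1.12192148] -1.4009346468310881
254 139
4432 [254.00728607 139.09563955] ctr [0.50197406 0.02278476 0.0751    ] tool [ 0.0383 -0.0002  0.085 ] len 0.020011802125073266 0.0033384201989987376 ang 77.45208191769404
```

View pics/w3.png

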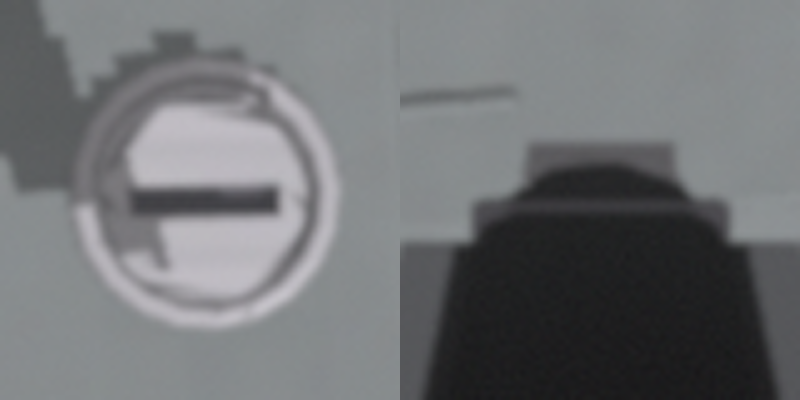

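The left half shows the stud slot level at (205,200), lined up with tool y; the right half shows the blade tip centred at (600,155). The blade is aligned with the slot, so I go over it and descend.

Emit:
servo_tool(commands=[[0, [0.0096, 0, 0.005], 0], [0, [0.0096, 0, 0.005], 0], [0, [0.0096, 0, 0.005], 0], [0, [0.0095, 0, 0.004], 0], [0, [0, 0, 0.005], 0], [0, [0, 0, 0.005], 0], [0, [0, 0, 0.003], 0], [0, [0, 0, 0.001], 0], [0, [0, 0, 0], 0], [0, [0, 0, 0], 0]])

```text
time: 12.15
tcp_pos: [0.504, 0.022, 0.1284]
orientation: [[-0.975, 0.223, 0.0], [0.223, 0.975, -0.0], [-0.0, 0.0, -1.0]]
force: [0.4, -0.7, -1.3]
finger_gap: 0.023
grip_force: 79.0
```

```bash
python3 -c "
from rig import *
o=observe();print(o['tcp_pos'],o['orientation'],o['force'],o['moment'])"
```

```text
[0.50403216 0.02202699 0.12838013] [[-9.74785101e-01  2.23145408e-01  3.65399078e-04]
 [ 2.23145420e-01  9.74785167e-01 -9.63196674e-06]
 [-3.58334930e-04  7.21480330e-05 -9.99999933e-01]] [ 0.36673571 -0.71747401 -1.31438702] [ 0.03463221 -0.00738818  0.00800793]
```

Emit:
servo_tool(commands=[[0, [0.002, 0, 0], 0], [0, [0, 0, 0.001], 0], [0, [0, 0, 0.001], 0], [0, [0, 0, 0], 0], [0, [0, 0, 0], 0]])

```text
time: 12.65
tcp_pos: [0.5017, 0.0226, 0.1263]
orientation: [[-0.975, 0.223, -0.0], [0.223, 0.975, 0.0], [0.0, 0.0, -1.0]]
force: [0.9, 0.2, -1.2]
finger_gap: 0.023
grip_force: 79.0
```

Emit:
servo_tool(commands=[[0, [0, 0, 0.001], 0], [0, [0, 0, 0.001], 0], [0, [0, 0, 0.001], 0], [0, [0, 0, 0.0005], 0], [0, [0, 0, 0], 0], [0, [0, 0, 0], 0]])

```text
time: 13.25
tcp_pos: [0.5017, 0.0226, 0.1227]
orientation: [[-0.975, 0.223, -0.0], [0.223, 0.975, 0.0], [0.0, 0.0, -1.0]]
force: [-0.2, 0.3, -1.1]
finger_gap: 0.0232
grip_force: 79.0
```

Emit:
servo_tool(commands=[[0, [0, 0, 0.001], 0], [0, [0, 0, 0.001], 0], [0, [0, 0, 0.0005], 0], [0, [0, 0, 0.0005], 0], [0, [0, 0, 0], 0], [0, [0, 0, 0], 0]])

```text
time: 13.85
tcp_pos: [0.5017, 0.0226, 0.1201]
orientation: [[-0.975, 0.223, 0.0], [0.223, 0.975, -0.0], [-0.0, -0.0, -1.0]]
force: [0.1, 0.1, 3.1]
finger_gap: 0.0231
grip_force: 79.3
```

```bash
python3 -c "
from rig import *
o=observe();print(o['tcp_pos'],o['orientation'],o['force'],o['moment'])"
```

```text
[0.50172429 0.02260172 0.12008552] [[-9.74849615e-01  2.22863696e-01  2.52243473e-05]
 [ 2.22863695e-01  9.74849615e-01 -2.20747656e-05]
 [-2.95096091e-05 -1.58979855e-05 -9.99999999e-01]] [0.0551853  0.12268711 3.05769532] [-0.01479918  0.24333504  0.05911826]
```

The blade is in: it met 4.2 N with its tip 4.6 mm below the head top. Now I press the stud in.

Emit:
servo_tool(commands=[[0, [0, 0, 0.001], 0], [0, [0, 0, 0.001], 0], [0, [0, 0, 0.001], 0], [0, [0, 0, 0.001], 0], [0, [0, 0, 0.001], 0], [0, [0, 0, 0.001], 0], [0, [0, 0, 0.001], 0], [0, [0, 0, 0], 0], [0, [0, 0, 0], 0], [0, [0, 0, 0], 0]])

```text
time: 14.85
tcp_pos: [0.5018, 0.0226, 0.1132]
orientation: [[-0.975, 0.223, 0.0], [0.223, 0.975, -0.0], [-0.0, -0.0, -1.0]]
force: [-2.0, -0.5, 6.8]
finger_gap: 0.0231
grip_force: 79.9
```

Emit:
servo_tool(commands=[[0, [0, 0, 0.0005], 0], [0, [0, 0, 0.0005], 0], [0, [0, 0, 0], 0], [0, [0, 0, 0], 0]])

```text
time: 15.25
tcp_pos: [0.5019, 0.0226, 0.1123]
orientation: [[-0.975, 0.223, 0.0], [0.223, 0.975, -0.0], [-0.0, 0.0, -1.0]]
force: [-1.9, 0.5, 7.1]
finger_gap: 0.0232
grip_force: 79.9
```

Emit:
servo_tool(commands=[[0, [0, 0, 0.0005], 0], [0, [0, 0, 0.0005], 0], [0, [0, 0, 0], 0], [0, [0, 0, 0], 0]])

```text
time: 15.65
tcp_pos: [0.5019, 0.0226, 0.1119]
orientation: [[-0.975, 0.223, -0.0], [0.223, 0.975, -0.0], [0.0, -0.0, -1.0]]
force: [-4.5, 0.1, 11.4]
finger_gap: 0.0232
grip_force: 80.7
```

Emit:
servo_tool(commands=[[0, [0, 0, 0.0004], 0], [0, [0, 0, 0.0004], 0], [0, [0, 0, 0], 0], [0, [0, 0, 0], 0]])

```text
time: 16.05
tcp_pos: [0.502, 0.0226, 0.1118]
orientation: [[-0.975, 0.223, -0.0], [0.223, 0.975, -0.0], [0.0, -0.0, -1.0]]
force: [-5.7, -0.0, 15.1]
finger_gap: 0.0231
grip_force: 81.2
```

The floor is found about 8.3 mm down. I ease off slightly and turn clockwise.

Emit:
servo_tool(commands=[[0, [0, 0, -0.0004], 0], [0, [0, 0, 0], 0.08], [0, [0, 0, 0], 0.08], [0, [0, 0, 0], 0.08], [0, [0, 0, 0], 0.08], [0, [0, 0, 0], 0.08], [0, [0, 0, 0], 0.08], [0, [0, 0, 0], 0]])

```text
time: 16.85
tcp_pos: [0.5021, 0.0224, 0.1119]
orientation: [[-0.761, 0.649, 0.0], [0.649, 0.761, -0.0], [-0.0, -0.0, -1.0]]
force: [-4.4, -0.2, 12.8]
finger_gap: 0.0232
grip_force: 81.0
```

```bash
python3 -c "
from rig import *
o=observe();print(o['tcp_pos'],o['orientation'],o['force'],o['moment'])"
```

```text
[0.50206525 0.02244467 0.11185604] [[-7.61180639e-01  6.48539901e-01  1.76596396e-04]
 [ 6.48539800e-01  7.61180633e-01 -4.15668983e-04]
 [-4.03999678e-04 -2.01869391e-04 -9.99999898e-01]] [-4.35967473 -0.20331075 12.79256489] [-0.09871234  0.9479368   0.04125237]
```

Emit:
servo_tool(commands=[[0, [0, 0, 0], 0.08], [0, [0, 0, 0], 0.08], [0, [0, 0, 0], 0.08], [0, [0, 0, 0], 0.08], [0, [0, 0, 0], 0.08], [0, [0, 0, 0], 0]])

```text
time: 17.45
tcp_pos: [0.5019, 0.0227, 0.1118]
orientation: [[-0.448, 0.894, -0.0], [0.894, 0.448, 0.0], [0.0, -0.0, -1.0]]
force: [-4.6, 0.4, 12.4]
finger_gap: 0.0228
grip_force: 81.0
```

```bash
python3 -c "
from rig import *
o=observe();print(o['tcp_pos'],o['orientation'],o['force'],o['moment'])"
```

```text
[0.50191623 0.02266229 0.1118391 ] [[-4.48372293e-01  8.93846886e-01 -1.76612271e-04]
 [ 8.93846897e-01  4.48372304e-01  2.81183016e-05]
 [ 1.04321507e-04 -1.45256863e-04 -9.99999984e-01]] [-4.62546235  0.40839787 12.44110437] [-0.01642889  0.99547175  0.0510185 ]
```

Emit:
servo_tool(commands=[[0, [0, 0, 0], 0.08], [0, [0, 0, 0], 0.08], [0, [0, 0, 0], 0.08], [0, [0, 0, 0], 0.08], [0, [0, 0, 0], 0.08], [0, [0, 0, 0], 0.08], [0, [0, 0, 0], 0.08], [0, [0, 0, 0], 0.08], [0, [0, 0, 0], 0.08], [0, [0, 0, 0], 0]])

```text
time: 18.45
tcp_pos: [0.5019, 0.0227, 0.1119]
orientation: [[0.252, 0.968, -0.0], [0.968, -0.252, 0.0], [0.0, -0.0, -1.0]]
force: [-4.4, -0.6, 13.7]
finger_gap: 0.0233
grip_force: 81.0
```

```bash
python3 -c "
from rig import *
o=observe();print(o['tcp_pos'],o['orientation'],o['force'],o['moment'])"
```

```text
[0.50191657 0.02266543 0.111868  ] [[ 2.52294440e-01  9.67650502e-01 -1.44174663e-04]
 [ 9.67650513e-01 -2.52294437e-01  4.17284178e-05]
 [ 4.00405898e-06 -1.50038535e-04 -9.99999989e-01]] [-4.43440234 -0.62257604 13.72222155] [0.06777565 1.00586576 0.03155794]
```

Emit:
servo_tool(commands=[[0, [0, 0, 0], 0.03], [0, [0, 0, 0], 0.03], [0, [0, 0, 0], 0], [0, [0, 0, 0], 0]])

```text
time: 18.85
tcp_pos: [0.5019, 0.0227, 0.1119]
orientation: [[0.309, 0.951, -0.0], [0.951, -0.309, 0.0], [-0.0, -0.0, -1.0]]
force: [-3.8, 0.6, 13.3]
finger_gap: 0.0229
grip_force: 81.0
```

```bash
python3 -c "
from rig import *
o=observe();print(o['tcp_pos'],o['orientation'][0],o['force'],o['moment'])"
```

```text
[0.50192597 0.02266275 0.11185967] [ 3.08576376e-01  9.51199556e-01 -1.54441196e-04] [-3.83168593  0.63335794 13.26154204] [0.03841085 0.95767202 0.0845343 ]
```

Emit:
servo_tool(commands=[[0, [0, 0, -0.001], 0], [0, [0, 0, -0.001], 0], [0, [0, 0, -0.001], 0], [0, [0, 0, -0.001], 0], [0, [0, 0, -0.001], 0], [0, [0, 0, 0], 0], [0, [0, 0, 0], 0]])

```text
time: 19.55
tcp_pos: [0.5018, 0.0226, 0.1156]
orientation: [[0.309, 0.951, 0.0], [0.951, -0.309, 0.0], [0.0, 0.0, -1.0]]
force: [-1.6, 0.1, 5.2]
finger_gap: 0.0232
grip_force: 80.0
```

Emit:
servo_tool(commands=[[0, [0, 0, -0.001], 0], [0, [0, 0, -0.001], 0], [0, [0, 0, -0.0005], 0], [0, [0, 0, 0], 0], [0, [0, 0, 0], 0]])

```text
time: 20.05
tcp_pos: [0.5018, 0.0226, 0.1179]
orientation: [[0.309, 0.951, 0.0], [0.951, -0.309, 0.0], [0.0, 0.0, -1.0]]
force: [-1.8, 0.2, 5.1]
finger_gap: 0.0234
grip_force: 79.9
```

```bash
python3 -c "
from rig import *
o=observe();print(o['tcp_pos'],o['orientation'][0],o['force'],o['moment'])"
```

```text
[0.50176997 0.02263331 0.11786442] [3.08860639e-01 9.51107278e-01 2.26771621e-04] [-1.84749917  0.18139457  5.14182127] [0.0956834  0.21632699 0.07851066]
```

Emit:
servo_tool(commands=[[0, [0, 0, -0.0005], 0], [0, [0, 0, -0.0004], 0], [0, [0, 0, 0], 0], [0, [0, 0, 0], 0]])

```text
time: 20.45
tcp_pos: [0.5017, 0.0226, 0.1185]
orientation: [[0.309, 0.951, 0.0], [0.951, -0.309, 0.0], [0.0, 0.0, -1.0]]
force: [0.2, 0.4, 1.0]
finger_gap: 0.023
grip_force: 79.4
```

The force has fallen away, so the stud is held in the catch. I centre the blade in its play and withdraw.

Emit:
servo_tool(commands=[[0, [0, 0, 0], -0.03], [0, [0, 0, 0], -0.03], [0, [0, 0, -0.001], 0], [0, [0, 0, -0.001], 0], [0, [0, 0, -0.002], 0], [0, [0, 0, -0.003], 0], [0, [0, 0, -0.005], 0], [0, [0, 0, -0.01], 0], [0, [0, 0, -0.03], 0], [0, [0, 0, 0], 0]])

```text
time: 21.45
tcp_pos: [0.5054, 0.0225, 0.1754]
orientation: [[0.251, 0.968, 0.009], [0.968, -0.251, -0.0], [0.002, 0.009, -1.0]]
force: [1.4, 0.2, 0.1]
finger_gap: 0.0227
grip_force: 79.2
```

Emit:
servo_tool(commands=[[0, [-0.02, 0, 0], 0], [0, [-0.02, 0, 0], 0], [0, [0, 0, 0], 0], [0, [0, 0, 0], 0], [0, [0, 0, 0], 0], [0, [0, 0, 0], 0]])

```text
time: 22.05
tcp_pos: [0.4918, -0.0155, 0.1707]
orientation: [[0.251, 0.968, 0.0], [0.968, -0.251, 0.0], [0.0, -0.0, -1.0]]
force: [0.7, 0.3, -0.7]
finger_gap: 0.0232
grip_force: 79.2
```

Run:
```python
from stud import *
u,v=pix([.5018,.0229,.0751]).round().astype(int);print(u,v)
W=wworld(s,o);d=np.hypot(W[...,0]-.5018,W[...,1]-.0229)
for a,b in((0,.011),(.03,.05)):
    m=(d>=a)&(d<b)&(s['z_map']>0)&(W[...,2]<.09);print('z',np.median(W[...,2][m]),m.sum())
cv2.imwrite('pics/w4.png',cv2.resize(s['color'][v-40:v+40,u-60:u+60,::-1],(600,400),interpolation=2))
```

```text
22.05 [ 0.4917752  -0.01551991  0.17070644] [[0.2507, 0.9681, 0.0], [0.9681, -0.2507, 0.0003], [0.0003, -0.0, -1.0]] [ 0.74355457  0.29109707 -0.69282539] 0.1329283615430602
254 136
z 0.07289798554609864 728
z 0.06618781919380454 9097
```

View pics/w4.png

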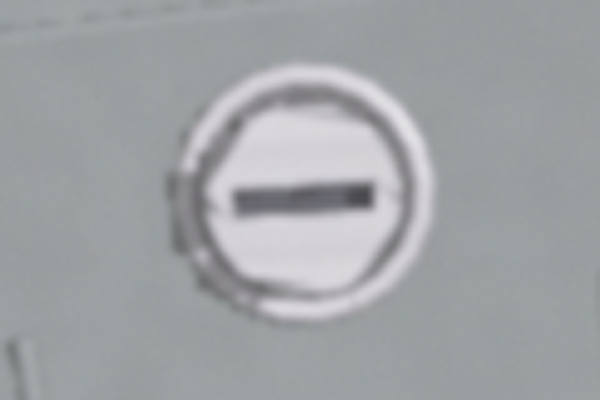

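The slot now lies along (235–375, 198), about 1.66 rad clockwise of stud_top's x. The head sits about 2 mm lower than before, so the stud is held down. Next, the key goes back.

Emit:
servo_tool(commands=[[0, [0, 0, -0.005], -0.126], [0, [0, 0, -0.005], -0.126], [0, [0, 0, -0.005], -0.126], [0, [0, 0, -0.005], -0.126], [0, [0, 0, -0.005], -0.127], [0, [0.0383, 0.0087, 0], 0], [0, [0.0383, 0.0087, 0], 0], [0, [0.0383, 0.0087, 0], 0], [0, [0.0383, 0.0087, 0], 0], [0, [0.0383, 0.0087, 0], 0]])

```text
time: 23.1
tcp_pos: [0.4611, 0.1799, 0.1958]
orientation: [[-0.368, 0.93, 0.0], [0.93, 0.368, 0.0], [0.0, 0.0, -1.0]]
force: [0.8, -0.3, -1.1]
finger_gap: 0.0234
grip_force: 79.2
```

Emit:
servo_tool(commands=[[0, [0.0383, 0.0087, 0], 0], [0, [0.0383, 0.0087, 0], 0], [0, [0.0383, 0.0087, 0], 0], [0, [0, 0, 0], 0], [0, [0, 0, 0], 0], [0, [0, 0, 0], 0], [0, [0, 0, 0], 0], [0, [0, 0, 0], 0]])

```text
time: 23.9
tcp_pos: [0.4438, 0.2933, 0.1957]
orientation: [[-0.367, 0.93, -0.0], [0.93, 0.367, -0.0], [-0.0, -0.0, -1.0]]
force: [0.1, 0.6, -0.6]
finger_gap: 0.0233
grip_force: 79.1
```

Run:
```python
from stud import *
print('old',256.4,171.5)
c=s['color'][140:210,215:295].astype(int);r=c[...,0]-c[...,2]
m=(r>35).astype(np.uint8)
big=cv2.resize((r.clip(0,255)).astype(np.uint8),None,fx=6,fy=6,interpolation=cv2.INTER_CUBIC)
g=cv2.resize(cv2.cvtColor(s['color'][140:210,215:295],cv2.COLOR_RGB2GRAY),None,fx=6,fy=6,interpolation=cv2.INTER_CUBIC)
cv2.imwrite('pics/w5.png',np.hstack([g,big*2]))
```

```text
23.9 [0.44381453 0.29329389 0.19572782] [[-0.3665, 0.9304, -0.0001], [0.9304, 0.3665, -0.0002], [-0.0002, -0.0002, -1.0]] [ 0.11872149  0.63564095 -0.63676684] 0.1269846508768473
old 256.4 171.5
```

View pics/w5.png

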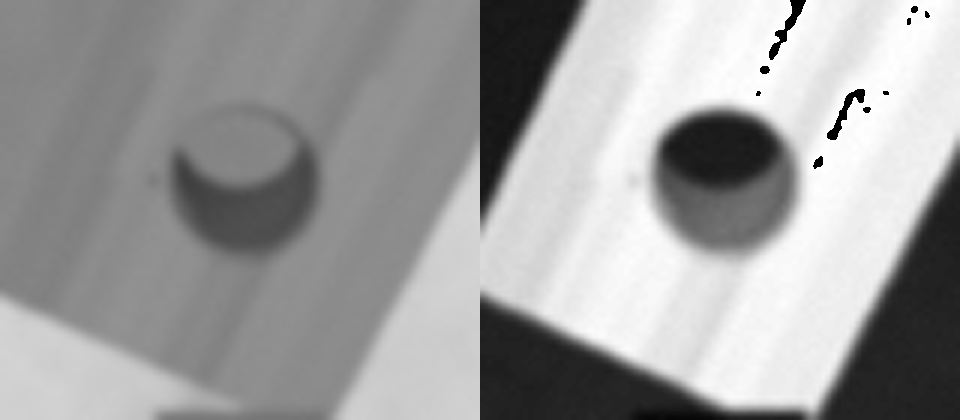

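The hole mouth is centred at (245,181) in the left panel, image pixel (255.8,170.1); the blade tip at the bottom edge is centred on the same column.

Run:
```python
from stud import *
h=ray(255.7,170.1,.046);print(h,'tool',R.T@(h-p0))
print(ray(255.7+12.1,170.1,.046)-h)
```

```text
23.95 [0.44385595 0.29342605 0.19582403] [[-0.3666, 0.9304, 0.0], [0.9304, 0.3666, -0.0001], [-0.0001, -0.0, -1.0]] [-0.74258426 -0.24705161 -0.1253863 ] 0.12699270070789365
[0.44456209 0.29562468 0.046     ] tool [0.00180106 0.00146592 0.14982383]
[0.01021135 0.00401602 0.        ]
```

Emit:
servo_tool(commands=[[0, [0.0018, 0.0012, 0.01], 0], [0, [0, 0, 0.03], 0], [0, [0, 0, 0.03], 0], [0, [0, 0, 0.02], 0], [0, [0, 0, 0.005], 0], [0, [0, 0, 0.004], 0], [0, [0, 0, 0.003], 0], [0, [0, 0, 0.003], 0], [0, [0, 0, 0], 0], [0, [0, 0, 0], 0]])

```text
time: 25.0
tcp_pos: [0.4443, 0.2967, 0.0913]
orientation: [[-0.368, 0.93, 0.001], [0.93, 0.368, 0.0], [0.0, 0.001, -1.0]]
force: [-1.0, -0.3, -1.1]
finger_gap: 0.0231
grip_force: 79.2
```

Emit:
servo_tool(commands=[[0, [-0.001, 0, 0.003], 0], [0, [0, 0, 0.004], 0], [0, [0, 0, 0.006], 0], [0, [0, 0, 0.006], 0], [0, [0, 0, 0.006], 0], [0, [0, 0, 0.005], 0], [0, [0, 0, 0.003], 0], [0, [0, 0, 0.001], 0], [0, [0, 0, 0], 0], [0, [0, 0, 0], 0]])

```text
time: 26.0
tcp_pos: [0.4446, 0.2957, 0.057]
orientation: [[-0.368, 0.93, 0.001], [0.93, 0.368, 0.0], [0.0, 0.001, -1.0]]
force: [-0.2, -0.1, -1.0]
finger_gap: 0.023
grip_force: 79.2
```

Emit:
servo_tool(commands=[[0, [0, 0, 0.001], 0], [0, [0, 0, 0.0005], 0], [0, [0, 0, 0], 0], [0, [0, 0, 0], 0]])

```text
time: 26.4
tcp_pos: [0.4446, 0.2957, 0.0557]
orientation: [[-0.368, 0.93, 0.0], [0.93, 0.368, 0.0], [0.0, 0.0, -1.0]]
force: [-0.5, -0.7, 1.8]
finger_gap: 0.023
grip_force: 79.6
```

Seated, with light contact. I open to 50 mm, wait, then lift.

Emit:
servo_tool(commands=[[0.35, [0, 0, 0], 0], [0.4, [0, 0, 0], 0], [0.55, [0, 0, 0], 0], [0.55, [0, 0, 0], 0], [0.55, [0, 0, -0.003], 0], [0.55, [0, 0, -0.01], 0], [0.55, [0, 0, -0.03], 0], [0.55, [0, 0, -0.04], 0], [0.55, [0, 0, -0.04], 0], [0.55, [-0.03, 0, -0.03], 0]])

```text
time: 27.4
tcp_pos: [0.4559, 0.2701, 0.2122]
orientation: [[-0.371, 0.928, 0.004], [0.928, 0.371, 0.004], [0.002, 0.005, -1.0]]
force: [1.4, -0.9, 0.6]
finger_gap: 0.0468
grip_force: 0.0
```

Emit:
servo_tool(commands=[[0.55, [0, 0, 0], 0], [0.55, [0, 0, 0], 0], [0.55, [0, 0, 0], 0], [0.55, [0, 0, 0], 0]])

```text
time: 27.8
tcp_pos: [0.4539, 0.2675, 0.2064]
orientation: [[-0.369, 0.93, -0.003], [0.93, 0.369, -0.001], [0.0, -0.004, -1.0]]
force: [-0.4, -0.2, 0.4]
finger_gap: 0.0471
grip_force: 0.0
```

Run:
```python
from stud import *
W=wworld(s,o);ok=s['z_map']>0;d=np.hypot(W[...,0]-.4446,W[...,1]-.2955)
p=W[ok&(d<.03)&(W[...,2]>.088)&(W[...,2]<.13)];print(len(p),cv2.minAreaRect(p[:,:2].astype(np.float32)*1000),np.percentile(p[:,2],[5,50,95]))
t=snapshot('top');W=world(t);ok=t['z_map']>0
for n,(x,y) in dict(cap=(.5596,.2845),hs=(.538,-.2288),term=(.3962,-.2042)).items():
    m=ok&(abs(W[...,0]-x)<.032)&(abs(W[...,1]-y)<.032)&(W[...,2]>(.03 if n=='cap' else .01))&(W[...,2]<.06);p=W[m];print(n,len(p),cv2.minAreaRect(p[:,:2].astype(np.float32)*1000))
sc=snapshot('scene')['color'][130:320,80:400]
cv2.imwrite('pics/end.png',cv2.resize(sc[...,::-1],None,fx=2.4,fy=2.4))
```

```text
27.8 [0.45391403 0.26751448 0.20643147] [[-0.3685, 0.9296, -0.0035], [0.9296, 0.3685, -0.0014], [0.0, -0.0037, -1.0]] [-0.43841865 -0.21513277  0.4268055 ] 0.072145645274766
924 ((444.6730041503906, 296.33770751953125), (23.6661434173584, 23.611059188842773), 21.062580108642578) [0.09248023 0.09536453 0.09729587]
cap 96 ((559.792236328125, 285.04742431640625), (24.98928451538086, 22.137283325195312), 47.64570617675781)
hs 210 ((537.8693237304688, -229.123046875), (27.352861404418945, 42.569091796875), 2.0969057083129883)
term 134 ((396.1845397949219, -203.99461364746094), (16.032285690307617, 46.84432601928711), 11.822123527526855)
```

View pics/end.png

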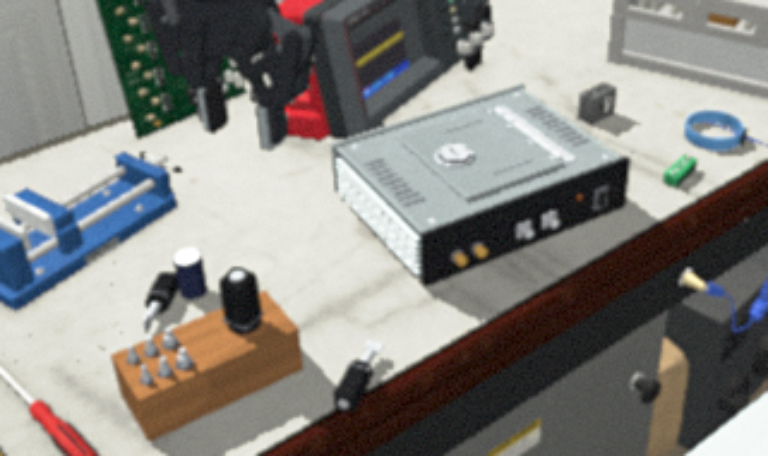

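The final view shows the key upright and fully down in the block at (240,300), the flap shut with its stud at (455,153), and the three loose parts where they were. I'm handing the job in.

```bash
python3 -c "
from rig import *
print(close_job())"
```

```text
the job is handed in; nothing more can be done
None
```

The job is handed in at about 28 s: the flap is shut, the stud is held down in the catch (peak key force read about 16 N), the key is back fully down and upright in its hole, and the heatsink, terminal block and capacitor have not moved; the two look-alike keys toppled early on, apparently without the arm touching them, and stayed on the bench.

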